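# Load a chip carrier under the spring cover of a bonding workholder

### The arm

A 6-joint arm with a two-finger parallel gripper is mounted at the origin on the work surface. World frame = base frame: x ahead of the robot, y to its left, z up, the work surface at z = 0. Lengths are in m, angles in rad, forces in N, time in s.
With the tool pointing down it reaches from about 0.35 to 0.775 m from the base axis. Payload 5.5 kg.
Tool frame: the origin (TCP) lies at the very end of the fingers, on their centre line; the grasp point (between the pads) lies hold_point_z behind it (hold_point_z is the distance from the TCP to the grasp point, in m); x points along the fingers, y is the direction in which the jaws open and shut, and the axes are right-handed (so a half turn about x gives the same grasp; the last joint's range is limited). The gripper opens to 85 mm and grips with 20 to 120 N. Pads are 22 mm wide; open, the fingers measure 114 mm over their backs; the gripper's body (76 mm by 85 mm) begins 54 mm behind the grasp point. The pads swing forward as they close: fully open they stand 13 mm farther back than shut.
Start: joints at [-1.317, 0.313, 0.046, 1.304, 0, 1.431], TCP at [0.221, -0.531, 0.231] pointing down, gripper open.
Joint ranges: [-2.76, 2.76], [-0.86, 1.69], [-1.03, 1.26], [-2.2, 2.34], [-1.47, 1.5], [-3.14, 3.14]. Speed limits (rad/s): [2.57, 2.57, 3.14, 3.14, 3.14, 3.14].

### API

Orientations are given as a unit quaternion [w, x, y, z].
In Python, from workcell import * gives the robot as it stands. The module is installed in compiled form; this text tells all that it offers.
- The arm moves only by the tool step_arm, never from a script. Its argument "targets" is a list of rows, each a list of 3 entries, a list of its own where there are three numbers: the turn, a rotation vector about the tool's x, y, z in degrees, then the shift along the tool's x, y, z in cm, then the finger opening in cm, from 0 to 8.54. A call has exactly 10 rows; each row shifts and turns the commanded pose from where the row before left it, along the tool's axes as they then stand; what a row does not reach is not made up. A row lasts 1/10 s, in which the tool goes at most 50 mm and 8.59 degrees, less where a joint would pass 70% of its speed; a pose out of reach is approached as far as the arm can. A call with a gripper value outside its range is refused whole. The fingers move at their own pace and stop on an object; "force" is the grip in N (left out, the last holds). Time passes only in rows, so rows that do not move let the fingers close, or fill a call up. It gives the time, the measured TCP pose, the force and the opening at its end, in the units of the state.
- get_state(): the state, without advancing time (a new reading comes with each control period).
- read_camera(name): name is "scene" or "top" or "wrist"; returns the picture (384x512x3 uint8, red, green, blue); there is no depth.
- camera_model(name): a dict with "fx", "fy", "cx", "cy" (pixels), "xyz" and "rotation" of the camera in the world; the wrist camera has in their place "T_tool_cam" (4x4, takes a point from camera to tool coordinates, whose origin is the TCP and whose axes are the tool frame's). Camera axes: x right, y down, z forward; pixel columns grow to the right and rows downward; lengths in m; the calibration is good to about 2 mm. A picture is of the moment at which its call begins: read the wrist's pose just before it. camera_model takes no time and is no camera call.
- hand_in(): hands the job in, once; it reports no verdict.
Trained networks look in the newest picture that a camera, given by its name, has taken for a name from the list of things; names that differ only in an ending like _2 or _b are one class to them, and where a whole thing is asked for, a point or a joint stands for the part that bears it (a point fixed in the world has none). Each returns a list of dicts, best first, with "p" (0 to 1); they miss things now and then, are a little off and sometimes report something else, mostly with a low value. They report only what shows in the picture. A call takes as long as a camera call. They do not tell look-alikes from the thing itself.
- find_in(camera, label): "extent" ([left, top, width, height] in pixels, round what is visible of it).
- silhouettes(camera, label): "mask" (384x512 bool, what is visible of it) and "extent" ([left, top, width, height] in pixels, round what is visible of it).
The state is a dict: "clock": time; "joint_pos": joint angles; "qvel": joint speeds; "tau": joint torques, N m; "tcp_pos": TCP position; "orientation": TCP orientation; "wrist_force": force on the tool from outside, world axes, zero at the start; "ft_torque": the same for the moment, N m; "finger_gap": finger opening in m.
Only numpy, scipy, OpenCV 4.12 (cv2) and the standard library are available. Lean on these libraries where they do the work, as an engineer would, in place of code of your own. Each camera call takes 0.05 s, during which the arm holds its last target.

### The job

Load the blue chip carrier into the bonding workholder: press the brass bar down with one fingertip to hold the spring-shut red cover up, and while it is held up push the carrier along its track with the other fingertip, under the cover and fully home against the end stop. Then let the cover shut behind it and move clear. Do not lift the carrier, do not let the cover come down on it or the carrier run into the cover, and leave the other things on the bench where they are.

Things in the scene. Friction and masses are not known exactly. Their poses are not given: they have to be found in the camera images.
- workholder: fixed aluminium workholder; origin on the bench (height 0) under the middle of the bay's mouth, x = way in for the carrier, y = left, towards the press bar (the other entries use this frame). Bed top 18 mm high, x = -145 to 80 mm. Two rails, tops 26 mm high, leave a 44 mm wide track centred on y = 0 from x = -140 mm. The bay under the cover spans x = 0 to 65 mm; end stop at x = 65 mm, top 38 mm high
- home (a point): point on the bed (workholder x = 25 mm, y = 0, height 18 mm) where the carrier's origin lies when the carrier is fully home against the end stop
- carrier: blue chip carrier, about 0.15 kg, in the track outside the cover: 80 mm long, 22 mm high; origin under mid-length, x points into the bay. Front part x = -18 to 40 mm, 40 mm wide; behind it a tongue 14 mm wide, x = -40 to -18 mm, whose flat end is to be pushed. Home, the tongue's end is still 15 mm outside the cover (no finger goes under it) and the shut cover's lip sits beside the tongue
- cover (a joint): angle (rad) of red cover and press bar, one piece, sprung shut: 0 shut, grows as the bar goes down and the cover lifts; bar level at 0.6, stop at 0.7. The carrier scrapes the lip at 0.34 and clears it from 0.4. Pressed 40 mm from the hinge the bar takes about 4 N to start, 7 N when level. Let go, it shuts at once. At 0.6 the cover's top edge is 82 mm above the bench, from the mouth inwards
- hinge (a point): middle of the steel hinge shaft of cover and bar, which runs along x at workholder y = 40 mm, 28 mm above the bench; its small posts are 34 mm high
- press_bar (a point): on the middle of the black strip on the brass press bar's top face; moves with it. The bar is a plate beside the track, workholder x = -145 to -8 mm, reaching 62 mm left from the hinge; shut, it slopes up to the left at 0.6 rad. Its face runs through the hinge axis: a fingertip 28 mm above the bench (10 mm above the bed) holds it level, at y = 65 to 100 mm, and may slide along it
- cover_lip (a point): middle of the lower end of the lip that hangs from the front edge of the cover and, shut, blocks the track; moves with the cover. Shut, it spans workholder x = 1 to 5 mm, y = -22 to -14 mm and reaches down to 5 mm above the bed
- spare_carrier: black spare carrier, same shape and size as the blue one, lying on the bench to the right of the workholder; origin under its centre; leave alone
- wire_spool: brass wire spool, 50 mm diameter, 30 mm high, standing on the bench; origin under its centre; leave alone
- paste_jar: amber jar with white lid, 44 mm diameter, 50 mm high; origin under its centre; leave alone
- dish: small white open dish, 52 mm diameter, 22 mm high; origin under its centre; leave alone
- tweezers: steel tweezers lying flat, 125 mm long, 5 mm high; origin under the middle; leave alone
- screwdriver: green-handled screwdriver lying on the bench, 150 mm long; leave alone
- dispenser: white bottle, 52 mm diameter, 120 mm high, at the left side of the bench; origin under its centre; leave alone
Mind the look-alikes: they are no part of the job. There is more than one size of the carrier; the job needs the largest.

How it is judged:
By the outcome, as a careful person would: the job done as asked, in the order asked, and still so for the second after the job is handed in, with the robot touching nothing.
It also fails if it takes over 38 s, if anything falls off the work surface, if the arm or the gripper's body presses on something with over 40 N, if the wrist force passes 120 N, or if a joint passes its speed limit or range.

## Working session

There is one attempt and no reset: what is moved stays moved. The work goes in short steps, Python scripts to look and compute and a tool call to move; the robot and the scene stay as the last step left them, time stands still between calls to the robot, and variables do not carry over. Pictures are saved under pics/ and viewed, and the job is handed in when it is done.

Besides the shell and the picture viewer there is one more tool, called as name([rows], argument=value, ...), one row to a line, values as JSON. step_arm: Moves the arm, as the interface text tells. Its arguments: {"type":"object","properties":{"targets":{"type":"array","items":{"type":"array"}},"force":{"type":"number"}},"required":["targets"]}

```bash
mkdir -p pics; ls; python3 - <<'E'
from workcell import *
import cv2
s=get_state()
print({k:(v if not hasattr(v,'tolist') else v.tolist()) for k,v in s.items()})
for n in ["scene","top","wrist"]:
    im=read_camera(n); cv2.imwrite(f"pics/a_{n}.png",cv2.cvtColor(im,cv2.COLOR_RGB2BGR)); print(camera_model(n))
E
```

```text
pics
{'clock': 0.0, 'joint_pos': [-1.316618427766025, 0.31401649163902523, 0.04502290820940787, 1.3035879558447752, 6.248189787976988e-06, 1.4311634109303522], 'qvel': [0.00014644597011597717, 0.0007514479774169699, -0.0002074203025740028, -0.001099722730402705, -0.0005134820226796575, -0.00026639163461974254], 'tau': [-0.0018692263984121382, -48.06334376335144, 29.85280752182007, 0.01962796552106738, -0.0003344781271152897, 1.2692951543158415e-05], 'tcp_pos': [0.22048590981633387, -0.5305229643771892, 0.2304176653576889], 'orientation': [-0.13770485641053276, -0.6934089346789917, -0.13896537524037836, 0.693476781379594], 'wrist_force': [-0.08895314283115931, -0.6087059459082254, -0.09229917489991844], 'ft_torque': [0.06420263918621598, 0.034579869192985065, 0.05359173972650392], 'finger_gap': 0.08563782984640435}
{'fx': 358.01814682296697, 'fy': 358.01814682296697, 'cx': 252.34118746421262, 'cy': 197.89028518170653, 'xyz': array([1.05478566, 0.02038181, 0.78955793]), 'rotation': array([-0.22114455,  0.72092549,  0.62815029, -0.19180389])}
{'fx': 436.5997980346088, 'fy': 436.5997980346088, 'cx': 256.4449763706151, 'cy': 194.0171194941185, 'xyz': array([0.44986406, 0.11271531, 1.01258207]), 'rotation': array([-0.04556331,  0.70978083, -0.70126422,  0.04861745])}
{'fx': 300.37318713285924, 'fy': 300.37318713285924, 'cx': 250.36632227093713, 'cy': 190.05162246179592, 'T_tool_cam': array([[ 5.38883137e-05, -3.18028562e-01,  9.48081131e-01,
        -1.43088694e-01],
       [ 9.99999666e-01, -7.56161264e-04, -3.10489435e-04,
         8.90298439e-05],
       [ 8.15646735e-04,  9.48080831e-01,  3.18028415e-01,
        -8.19974389e-02],
       [ 0.00000000e+00,  0.00000000e+00,  0.00000000e+00,
         1.00000000e+00]])}
```

View pics/a_top.png

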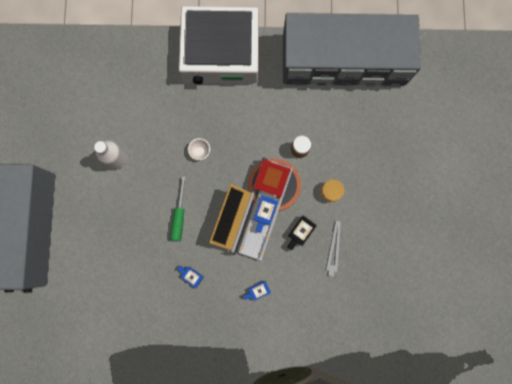

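View pics/a_scene.png

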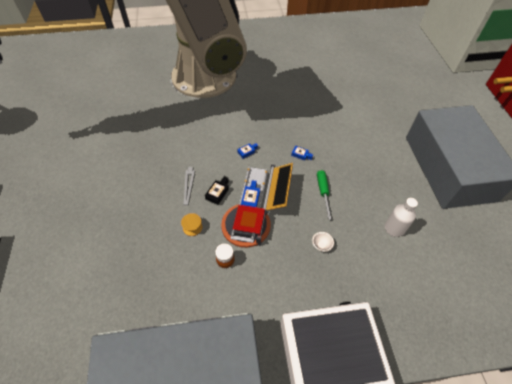

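View pics/a_wrist.png

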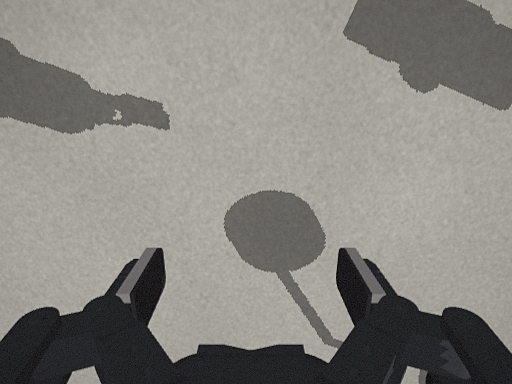

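```bash
cat > h.py <<'E'
from workcell import *
import numpy as np, cv2
from scipy.spatial.transform import Rotation as R
def q2R(q): return R.from_quat(np.r_[q[1:],q[0]]).as_matrix()
def cam(n,s=None):
    m=camera_model(n)
    K=np.array([[m['fx'],0,m['cx']],[0,m['fy'],m['cy']],[0,0,1]])
    if n=='wrist':
        T=np.eye(4);T[:3,:3]=q2R(s['orientation']);T[:3,3]=s['tcp_pos'];T=T@m['T_tool_cam']
        return K,T[:3,:3],T[:3,3]
    return K,q2R(m['rotation']),m['xyz']
def ray(c,uv,z):
    K,Rm,t=c; d=Rm@np.linalg.inv(K)@np.r_[uv,1.]
    return t+d*(z-t[2])/d[2]
def proj(c,P):
    K,Rm,t=c; p=(np.atleast_2d(P)-t)@Rm@K.T
    return p[:,:2]/p[:,2:]
def save(n,im,crop=None,k=1):
    if crop: x,y,w,h=crop; im=im[y:y+h,x:x+w]
    im=cv2.resize(im,None,fx=k,fy=k,interpolation=cv2.INTER_CUBIC)
    cv2.imwrite(f'pics/{n}.png',cv2.cvtColor(im,cv2.COLOR_RGB2BGR))
E
python3 - <<'E'
from h import *
im=read_camera('top'); save('b_top',im,(170,130,180,180),4)
for l in ['workholder','carrier','press_bar','cover','spare_carrier','wire_spool','paste_jar','dish','tweezers','screwdriver','dispenser']:
    for d in find_in('top',l)[:4]: print(l,np.round(d['p'],2),np.round(d['extent'],1))
c=cam('top')
for uv in [(265,210),(190,276),(260,290),(301,232),(245,255),(290,165)]: print(uv,ray(c,uv,0.03).round(3))
try: print(hold_point_z)
except Exception as e: print(e)
# finger tip tool-x from first wrist picture
m=camera_model('wrist');print(get_state()['clock'])
E
```

```text
workholder 0.93 [207.6 157.5  95.  106.1]
carrier 0.71 [287.5 218.8  28.5  31.9]
carrier 0.66 [254.9 196.4  20.5  38. ]
carrier 0.65 [240.  278.4  28.1  22.1]
carrier 0.48 [209.3 161.5  84.3  89.3]
press_bar 0.77 [207.7 157.9  80.4  94.2]
cover 0.88 [211.1 162.5  79.5  89.6]
cover 0.36 [170.3 177.2  10.5  65.3]
spare_carrier 0.6 [287.7 216.4  29.6  35.4]
wire_spool 0.76 [320.8 179.2  24.3  25.9]
paste_jar 0.55 [289.4 139.   20.3  20.4]
dish 0.95 [191.6 136.9  16.1  23.6]
tweezers 0.89 [327.6 225.2  10.7  51. ]
screwdriver 0.69 [210.4 159.4  88.8 100.2]
(265, 210) [0.545 0.089 0.03 ]
(190, 276) [0.397 0.254 0.03 ]
(260, 290) [0.368 0.099 0.03 ]
(301, 232) [0.497 0.008 0.03 ]
(245, 255) [0.444 0.133 0.03 ]
(290, 165) [0.65  0.033 0.03 ]
0.0187
0.75
```

View pics/b_top.png

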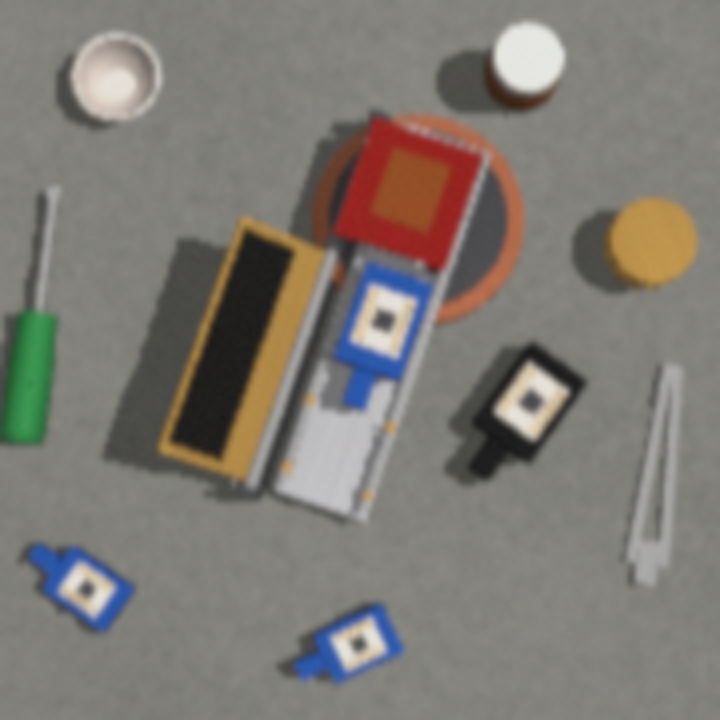

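Top view: the blue carrier in the track is at (265,210) and is the largest, so it is the one to use. The two smaller blue look-alikes are at (192,277) and (260,291), and the black spare is at (301,232). The bar is on the left at (230,217), and the cover is at (273,180).

```bash
python3 - <<'E'
from h import *
c=cam('top')
f=lambda u,v:(170+(u+.5)/4-.5,130+(v+.5)/4-.5)
a=ray(c,f(365,521),.018);b=ray(c,f(490,155),.03);print(a,b,np.linalg.norm((b-a)[:2]),np.degrees(np.arctan2(*(b-a)[1::-1])))
d=ray(c,f(277,490),.018);print(d,np.linalg.norm((d-a)[:2]))
# tongue end, front of carrier at z=.04
t=ray(c,f(354,408),.04); l=ray(c,f(372,264),.04); r=ray(c,f(434,284),.04)
print('tongue',t,'front',(l+r)/2,np.linalg.norm((l-r)[:2]),np.linalg.norm(((l+r)/2-t)[:2]),np.degrees(np.arctan2(*((l+r)/2-t)[1::-1])))
s=get_state();print(q2R(s['orientation']).round(3))
E
```

```text
[0.43367764 0.09745949 0.018     ] [0.64188613 0.02824205 0.03      ] 0.2194124642673162 -18.3890205411463
[0.45040186 0.14730783 0.018     ] 0.0525790558417098
tongue [0.49603815 0.1045518  0.04      ] front [0.57138456 0.0779035  0.04      ] 0.03654517078778991 0.0799200534566984 -19.47752474236574
[[ 0.     0.384 -0.923]
 [-0.    -0.923 -0.384]
 [-1.     0.     0.   ]]
```

```bash
cat > plan.py <<'E'
from h import *
def rows(p1,yawdeg,n,grip,s=None):
    """rows to go to p1 with world yaw change so tool z has heading yawdeg; straight path"""
    s=s or get_state(); Rm=q2R(s['orientation']); p=np.array(s['tcp_pos'])
    h=np.degrees(np.arctan2(Rm[1,2],Rm[0,2])); d=(yawdeg-h+180)%360-180
    step=(np.array(p1)-p)/n; out=[]
    for i in range(n):
        sh=Rm.T@step*100
        out.append([[round(-d/n,2),0,0],[round(v,2) for v in sh],grip])
        Rm=Rm@R.from_rotvec([np.radians(-d/n),0,0]).as_matrix()
    return out
E
python3 -c "
from plan import *
for r in rows((.481,.154,.22),-18.6,20,7.0): print(r)"
```

```text
[[np.float64(-6.94), 0, 0], [np.float64(0.06), np.float64(-2.66), np.float64(-2.52)], 7.0]
[[np.float64(-6.94), 0, 0], [np.float64(0.06), np.float64(-2.34), np.float64(-2.82)], 7.0]
[[np.float64(-6.94), 0, 0], [np.float64(0.06), np.float64(-1.98), np.float64(-3.08)], 7.0]
[[np.float64(-6.94), 0, 0], [np.float64(0.06), np.float64(-1.59), np.float64(-3.3)], 7.0]
[[np.float64(-6.94), 0, 0], [np.float64(0.06), np.float64(-1.18), np.float64(-3.47)], 7.0]
[[np.float64(-6.94), 0, 0], [np.float64(0.06), np.float64(-0.76), np.float64(-3.59)], 7.0]
[[np.float64(-6.94), 0, 0], [np.float64(0.06), np.float64(-0.32), np.float64(-3.65)], 7.0]
[[np.float64(-6.94), 0, 0], [np.float64(0.06), np.float64(0.13), np.float64(-3.66)], 7.0]
[[np.float64(-6.94), 0, 0], [np.float64(0.06), np.float64(0.57), np.float64(-3.62)], 7.0]
[[np.float64(-6.94), 0, 0], [np.float64(0.06), np.float64(1.0), np.float64(-3.52)], 7.0]
[[np.float64(-6.94), 0, 0], [np.float64(0.06), np.float64(1.42), np.float64(-3.38)], 7.0]
[[np.float64(-6.94), 0, 0], [np.float64(0.06), np.float64(1.82), np.float64(-3.18)], 7.0]
[[np.float64(-6.94), 0, 0], [np.float64(0.06), np.float64(2.19), np.float64(-2.94)], 7.0]
[[np.float64(-6.94), 0, 0], [np.float64(0.06), np.float64(2.53), np.float64(-2.65)], 7.0]
[[np.float64(-6.94), 0, 0], [np.float64(0.06), np.float64(2.83), np.float64(-2.33)], 7.0]
[[np.float64(-6.94), 0, 0], [np.float64(0.06), np.float64(3.09), np.float64(-1.97)], 7.0]
[[np.float64(-6.94), 0, 0], [np.float64(0.06), np.float64(3.31), np.float64(-1.58)], 7.0]
[[np.float64(-6.94), 0, 0], [np.float64(0.06), np.float64(3.47), np.float64(-1.17)], 7.0]
[[np.float64(-6.94), 0, 0], [np.float64(0.06), np.float64(3.59), np.float64(-0.74)], 7.0]
[[np.float64(-6.94), 0, 0], [np.float64(0.06), np.float64(3.65), np.float64(-0.3)], 7.0]
```

step_arm([
  [[-6.9,0,0],[0,-2.7,-2.5],7.0],
  [[-6.9,0,0],[0,-2.3,-2.8],7.0],
  [[-6.9,0,0],[0,-2.0,-3.1],7.0],
  [[-6.9,0,0],[0,-1.6,-3.3],7.0],
  [[-6.9,0,0],[0,-1.2,-3.5],7.0],
  [[-6.9,0,0],[0,-0.8,-3.6],7.0],
  [[-6.9,0,0],[0,-0.3,-3.7],7.0],
  [[-6.9,0,0],[0,0.1,-3.7],7.0],
  [[-6.9,0,0],[0,0.6,-3.6],7.0],
  [[-6.9,0,0],[0,1.0,-3.5],7.0],
])

```text
clock: 1.75
tcp_pos: [0.3523, -0.1865, 0.2316]
orientation: [0.508, 0.492, 0.508, -0.492]
wrist_force: [1.0, -0.6, 0.9]
finger_gap: 0.0698
```

step_arm([
  [[-6.9,0,0],[0,1.4,-3.4],7.0],
  [[-6.9,0,0],[0,1.8,-3.2],7.0],
  [[-6.9,0,0],[0,2.2,-2.9],7.0],
  [[-6.9,0,0],[0,2.5,-2.7],7.0],
  [[-6.9,0,0],[0,2.8,-2.3],7.0],
  [[-6.9,0,0],[0,3.1,-2.0],7.0],
  [[-6.9,0,0],[0,3.3,-1.6],7.0],
  [[-6.9,0,0],[0,3.5,-1.2],7.0],
  [[-6.9,0,0],[0,3.6,-0.7],7.0],
  [[-6.9,0,0],[0,3.6,-0.3],7.0],
])

```text
clock: 2.75
tcp_pos: [0.4853, 0.1551, 0.2314]
orientation: [0.697, 0.118, 0.697, -0.118]
wrist_force: [1.1, -0.5, 0.2]
finger_gap: 0.0698
```

```bash
python3 - <<'E'
from plan import *
s=get_state(); im=read_camera('wrist'); save('c_wrist',im,None,1.5)
import pickle; pickle.dump((s,im),open('c.pkl','wb'))
Rm=q2R(s['orientation']);print(s['clock'],s['tcp_pos'],np.degrees(np.arctan2(Rm[1,2],Rm[0,2])),s['finger_gap'],s['joint_pos']); print(Rm.round(3))
E
```

```text
2.75 [0.48534733 0.15513004 0.23142729] -19.131620374380628 0.06984071176091884 [ 1.51820144e-01  1.85802286e-01 -1.20947054e-01  1.26344033e+00
 -1.90242488e-04  4.85729817e-01]
[[ 0.001  0.328  0.945]
 [-0.     0.945 -0.328]
 [-1.     0.     0.001]]
```

View pics/c_wrist.png

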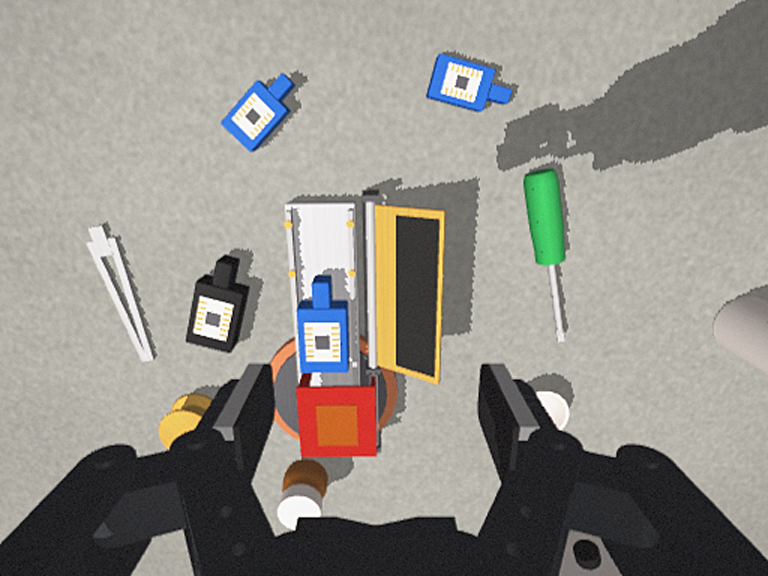

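```bash
python3 - <<'E'
from plan import *
import pickle; s,im=pickle.load(open('c.pkl','rb'))
save('c_crop',im,(170,115,150,150),5)
save('c_tip',im,(130,220,250,130),3)
E
```

```text
(no output)
```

View pics/c_crop.png

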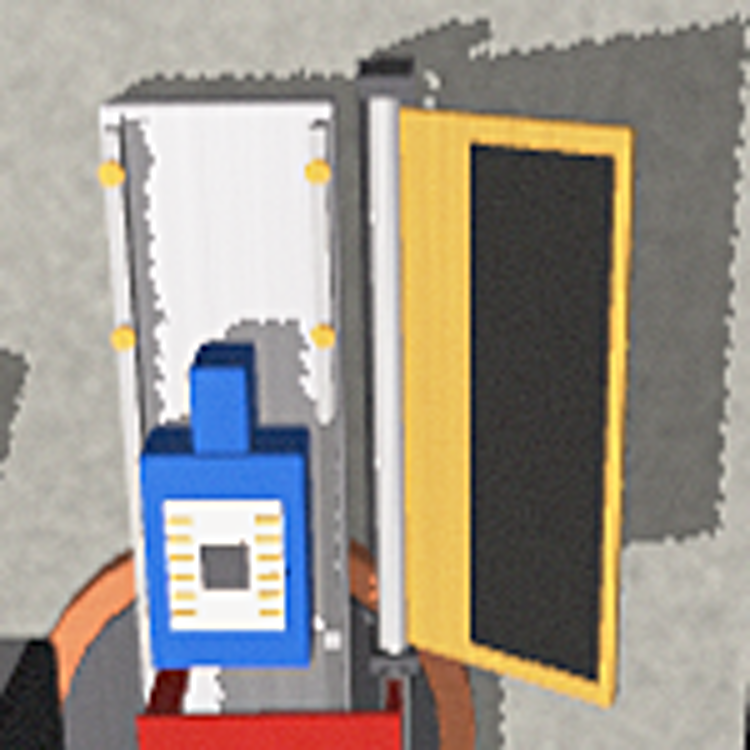

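View pics/c_tip.png

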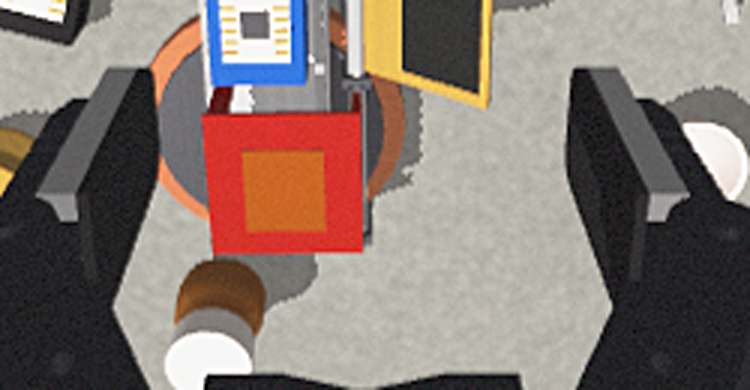

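```bash
cat > fit.py <<'E'
from plan import *
import pickle; from scipy.optimize import least_squares
s,im=pickle.load(open('c.pkl','rb'))
m=camera_model('wrist');K,_,_=cam('wrist',s);T=m['T_tool_cam']
for uv in [(180.5,242.5),(165,242.5),(130+573/3,220+68/3),(130+620/3,220+68/3)]:
    d=T[:3,:3]@np.linalg.inv(K)@np.r_[uv,1]; P=T[:3,3]+d*(-.011-T[2,3])/d[2]; print('tip',P.round(4))
cw=cam('wrist',s);ct=cam('top')
w=lambda u,v:np.array((170+(u+.5)/5-.5,115+(v+.5)/5-.5)); t=lambda u,v:np.array((170+(u+.5)/4-.5,130+(v+.5)/4-.5))
yb,zb=.04+.062*np.cos(.6),.028+.062*np.sin(.6)
fixed=[(cw,w(632,127),(-.145,yb,zb)),(cw,w(611,704),(-.008,yb,zb)),(ct,t(160,452),(-.145,yb,zb)),(ct,t(245,217),(-.008,yb,zb))]
edge=[(cw,w(217,104),(-.145,.0,.018)),(ct,t(321,506),(-.145,0,.018))]
car=[(cw,w(147,667),(.04,-.02,.04)),(cw,w(306,667),(.04,.02,.04)),(cw,w(141,458),(-.018,-.02,.04)),(cw,w(308,456),(-.018,.02,.04)),(cw,w(191,365),(-.04,-.007,.04)),(cw,w(253,365),(-.04,.007,.04)),
(ct,t(372,264),(.04,.02,.04)),(ct,t(434,284),(.04,-.02,.04)),(ct,t(343,401),(-.04,.007,.04)),(ct,t(366,409),(-.04,-.007,.04))]
def res(p,use,shared=False):
    c,sn=np.cos(p[2]),np.sin(p[2]);o=[]
    for L,off in ((fixed+edge,0),(car,1)):
        for cm,uv,P in L:
            if cm not in use and not any(cm is q for q in use): continue
            P=np.array(P); 
            if off:
                a=p[5]; P=np.r_[p[3]+P[0]*np.cos(a)-P[1]*np.sin(a),p[4]+P[0]*np.sin(a)+P[1]*np.cos(a),P[2]]
            W=np.array([p[0]+c*P[0]-sn*P[1],p[1]+sn*P[0]+c*P[1],P[2]])
            o.append((proj(cm,W)[0]-uv)/cm[0][0,0]*700) 
    return np.ravel(o)
if __name__=='__main__':
  class U(list):
    def __contains__(self,x): return any(x is q for q in self)
  for nm,use in (('wrist',[cw]),('top',[ct]),('both',[cw,ct])):
    r=least_squares(res,[.57,.08,-.32,-.045,0,0],args=(U(use),),x_scale=[.01,.01,.01,.01,.01,.01])
    p=r.x; print(nm,p[:2].round(4),np.degrees(p[2]).round(2),p[3:5].round(4),np.degrees(p[5]).round(2)); print(r.fun.reshape(-1,2).round(1).tolist())
E
python3 fit.py
```

```text
tip [-0.0131 -0.0337 -0.011 ]
tip [-0.0131 -0.0412 -0.011 ]
tip [-0.0134  0.0343 -0.011 ]
tip [-0.0134  0.0418 -0.011 ]
wrist [0.5796 0.078 ] -18.27 [-0.0467 -0.0009] -2.03
[[-0.5, -0.5], [0.6, 1.7], [-0.1, -0.9], [0.5, 0.4], [0.7, 1.7], [-0.6, -2.7], [-0.3, -0.3], [0.4, 0.3], [-0.6, 0.8]]
top [0.5788 0.077 ] -18.29 [-0.0465 -0.0005] -1.16
[[0.2, 0.2], [-0.1, -0.6], [-0.1, 0.4], [-0.9, -1.5], [1.1, 0.2], [-0.2, 0.5], [0.0, 0.8]]
both [0.5795 0.0779] -18.27 [-0.0466 -0.0008] -1.96
[[-0.8, -0.6], [0.4, 1.6], [-0.5, -0.3], [-0.8, -1.1], [-0.4, -1.0], [-0.7, -0.1], [0.5, 0.4], [0.7, 1.6], [-0.8, -2.7], [-0.5, -0.4], [0.2, 0.3], [-0.8, 0.8], [-1.0, -1.9], [0.9, 0.2], [-1.1, -0.1], [-0.8, 0.3]]
```

```bash
cat >> plan.py <<'E'
O=np.array([.5795,.0779]);YAW=-18.27
def wh(x,y,z):
    a=np.radians(YAW);return np.array([O[0]+np.cos(a)*x-np.sin(a)*y,O[1]+np.sin(a)*x+np.cos(a)*y,z])
def towh(p):
    a=np.radians(YAW);d=np.array(p[:2])-O;return np.array([np.cos(a)*d[0]+np.sin(a)*d[1],-np.sin(a)*d[0]+np.cos(a)*d[1],p[2]])
def pr(*a):
    for r in rows(*a): print([[float(v) for v in q] if isinstance(q,list) else q for q in r])
E
python3 -c "
from plan import *
s=get_state();print(towh(s['tcp_pos']))
pr(wh(-.106,.038,.065),YAW,10,7.0)"
```

```text
[-0.11306016  0.04814283  0.23119028]
[[-0.04, 0.0, 0.0], [1.66, -0.11, 0.07], 7.0]
[[-0.04, 0.0, 0.0], [1.66, -0.11, 0.07], 7.0]
[[-0.04, 0.0, 0.0], [1.66, -0.11, 0.07], 7.0]
[[-0.04, 0.0, 0.0], [1.66, -0.11, 0.07], 7.0]
[[-0.04, 0.0, 0.0], [1.66, -0.11, 0.07], 7.0]
[[-0.04, 0.0, 0.0], [1.66, -0.11, 0.07], 7.0]
[[-0.04, 0.0, 0.0], [1.66, -0.11, 0.07], 7.0]
[[-0.04, 0.0, 0.0], [1.66, -0.11, 0.07], 7.0]
[[-0.04, 0.0, 0.0], [1.66, -0.11, 0.07], 7.0]
[[-0.04, 0.0, 0.0], [1.66, -0.11, 0.07], 7.0]
```

step_arm([
  [[-0.1,0,0],[0.5,-0.2,0.1],7.0],
  [[-0.1,0,0],[1.5,-0.2,0.1],7.0],
  [[-0.1,0,0],[2.0,-0.2,0.1],7.0],
  [[-0.1,0,0],[2.5,-0.1,0.1],7.0],
  [[0,0,0],[2.5,-0.1,0.1],7.0],
  [[0,0,0],[2.5,-0.1,0.1],7.0],
  [[0,0,0],[2.5,-0.1,0.1],7.0],
  [[0,0,0],[2.0,0,0],7.0],
  [[0,0,0],[0.6,0,0],7.0],
  [[0,0,0],[0,0,0],7.0],
])

```text
clock: 3.8
tcp_pos: [0.4871, 0.1408, 0.0646]
orientation: [0.697, 0.117, 0.698, -0.118]
wrist_force: [0.4, 0.7, 0.7]
finger_gap: 0.0698
```

```bash
python3 - <<'E'
from plan import *
s=get_state(); im=read_camera('wrist'); save('d_wrist',im,None,1.5)
import pickle; pickle.dump((s,im),open('d.pkl','wb'))
it=read_camera('top');save('d_top',it,(190,140,120,140),4)
Rm=q2R(s['orientation']);print(s['clock'],towh(s['tcp_pos']),np.degrees(np.arctan2(Rm[1,2],Rm[0,2])),s['finger_gap'],s['wrist_force'])
# predicted pixels: tongue end, finger centre etc
c=cam('wrist',s)
for n,P in dict(tongue=(-.0867,0,.04),bar1=(-.145,.0912,.063),bar2=(-.008,.0912,.063)).items(): print(n,(proj(c,wh(*P))[0]*1.5).round(0))
for y in (-.034,.034): print('tip',(proj(c,s['tcp_pos']+Rm@[-.0132,y,-.011])[0]*1.5).round(0))
E
```

```text
3.8 [-0.10740126  0.03072946  0.06457142] -19.135631591110663 0.06982008233467876 [0.41188342 0.74603743 0.72986272]
tongue [304. 389.]
bar1 [554. 269.]
bar2 [520. 575.]
tip [270. 364.]
tip [481. 364.]
```

View pics/d_wrist.png

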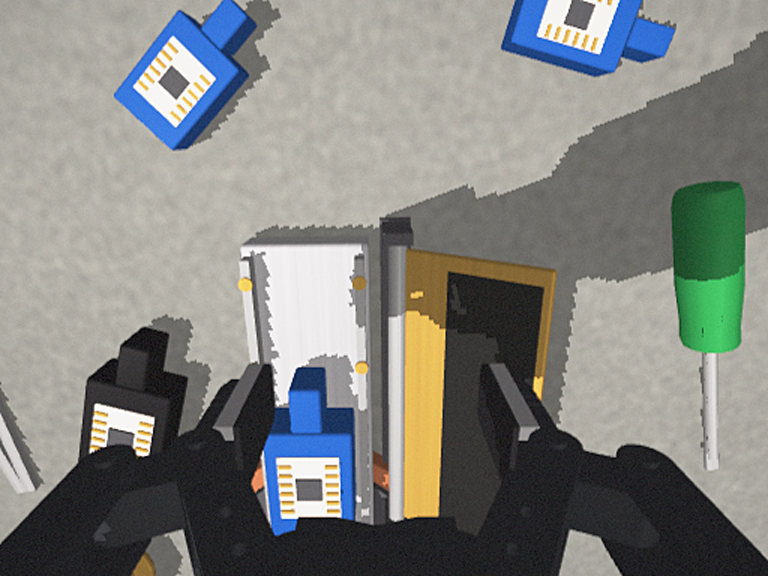

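View pics/d_top.png

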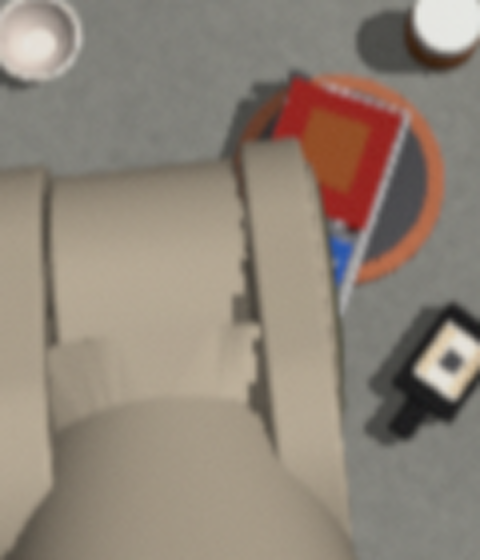

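```bash
python3 - <<'E'
from plan import *
s=get_state();Rm=q2R(s['orientation']);print(s['clock'],towh(s['tcp_pos']),np.degrees(np.arctan2(Rm[1,2],Rm[0,2])),np.abs(s['qvel']).max())
pr(wh(-.106,.038,.055),YAW,1,7.0)
E
```

```text
3.9 [-0.10605741  0.03176452  0.06616402] -19.093797211171438 0.015417014405789894
[[-0.82, 0.0, 0.0], [1.12, 0.62, -0.0], 7.0]
```

step_arm([
  [[-0.4,0,0],[0,0.2,0],7.0],
  [[-0.4,0,0],[0,0.2,0],7.0],
  [[0,0,0],[0,0.2,0],7.0],
  [[0,0,0],[0.4,0,0],7.0],
  [[0,0,0],[0.6,0,0],7.0],
  [[0,0,0],[0.5,0,0],7.0],
  [[0,0,0],[0.3,0,0],7.0],
  [[0,0,0],[0.2,0,0],7.0],
  [[0,0,0],[0,0,0],7.0],
  [[0,0,0],[0,0,0],7.0],
])

```text
clock: 4.9
tcp_pos: [0.4899, 0.1472, 0.0452]
orientation: [0.698, 0.112, 0.698, -0.112]
wrist_force: [-1.6, -1.4, 1.3]
finger_gap: 0.0698
```

```bash
python3 - <<'E'
from plan import *
s=get_state();Rm=q2R(s['orientation']);print(s['clock'],towh(s['tcp_pos']),np.degrees(np.arctan2(Rm[1,2],Rm[0,2])),np.abs(s['qvel']).max(),s['wrist_force'])
E
```

```text
4.9 [-0.1068274   0.03772052  0.04522454] -18.24241387761567 0.004417954350094372 [-1.56582277 -1.38629692  1.32498461]
```

step_arm([
  [[0,0,0],[0.4,0,0],7.0],
  [[0,0,0],[0.4,0,0],7.0],
  [[0,0,0],[0.4,0,0],7.0],
  [[0,0,0],[0.4,0,0],7.0],
  [[0,0,0],[0.4,0,0],7.0],
  [[0,0,0],[0.4,0,0],7.0],
  [[0,0,0],[0.3,0,0],7.0],
  [[0,0,0],[0,0,0],7.0],
  [[0,0,0],[0,0,0],7.0],
  [[0,0,0],[0,0,0],7.0],
])

```text
clock: 5.9
tcp_pos: [0.4911, 0.1482, 0.0187]
orientation: [0.699, 0.113, 0.698, -0.111]
wrist_force: [0.8, 2.8, 6.1]
finger_gap: 0.0703
```

```bash
python3 - <<'E'
from plan import *
s=get_state();Rm=q2R(s['orientation']); im=read_camera('wrist'); save('e_wrist',im,None,1.5); 
save('e_scene',read_camera('scene'),(200,130,130,130),5)
save('e_top',read_camera('top'),(230,140,120,140),4)
print(s['clock'],towh(s['tcp_pos']),np.degrees(np.arctan2(Rm[1,2],Rm[0,2])),np.abs(s['qvel']).max(),s['wrist_force'],s['ft_torque'])
c=cam('wrist',s)
for th in (0.,.4,.5,.6,.7):
  q=.6-th
  for x in (-.145,-.008): print(th,x,(proj(c,wh(x,.04+.062*np.cos(q),.028+.062*np.sin(q)))[0]*1.5).round(0))
print('tongue',(proj(c,wh(-.0867,0,.04))[0]*1.5).round(0))
E
```

```text
5.9 [-0.10596125  0.03903456  0.01866559] -18.211533903493095 0.0014167739944896142 [0.78253022 2.7889804  6.13829035] [ 0.80739471 -0.15732565 -0.0231687 ]
0.0 -0.145 [595. 322.]
0.0 -0.008 [532. 700.]
0.4 -0.145 [592. 290.]
0.4 -0.008 [537. 629.]
0.5 -0.145 [585. 284.]
0.5 -0.008 [534. 613.]
0.6 -0.145 [578. 277.]
0.6 -0.008 [530. 598.]
0.7 -0.145 [569. 272.]
0.7 -0.008 [524. 584.]
tongue [256. 459.]
```

View pics/e_wrist.png

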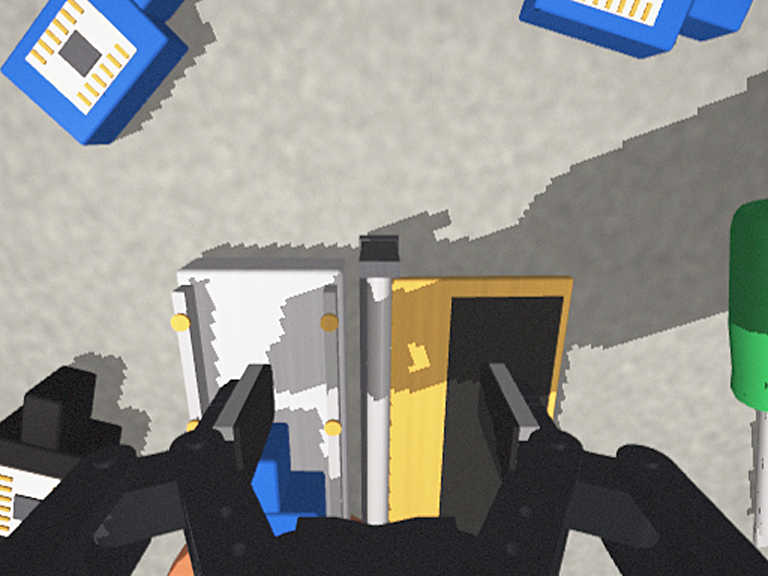

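View pics/e_scene.png

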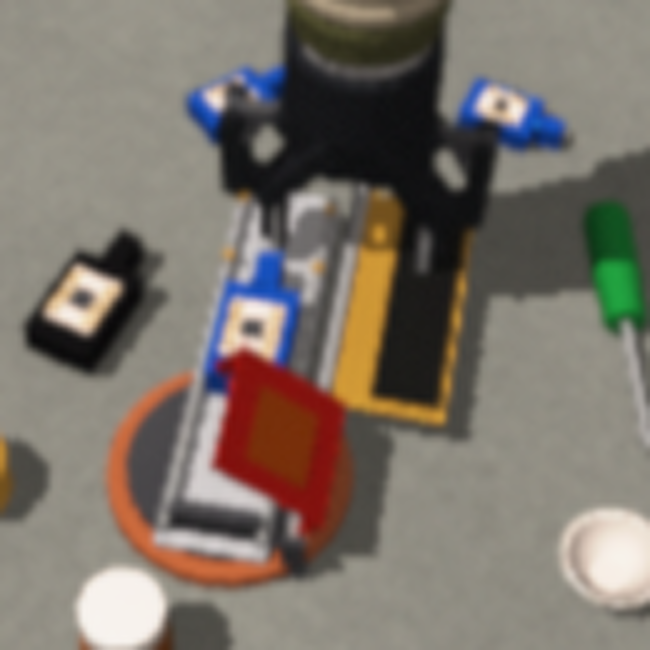

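View pics/e_top.png

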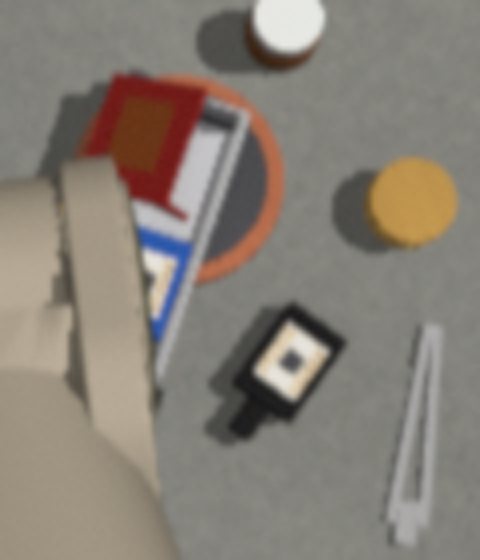

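Bar level (its corner at (572,278) fits θ≈0.6), and the scene view shows the cover up. The push finger is at (270,225) in line with the tongue at (268,265). Pushing now.

step_arm([
  [[0,0,0],[0,0,0.3],7.0],
  [[0,0,0],[0,0,0.3],7.0],
  [[0,0,0],[0,0,0.3],7.0],
  [[0,0,0],[0,0,0.3],7.0],
  [[0,0,0],[0,0,0.4],7.0],
  [[0,0,0],[0,0,0.4],7.0],
  [[0,0,0],[0,0,0.4],7.0],
  [[0,0,0],[0,0,0.3],7.0],
  [[0,0,0],[0,0,0.2],7.0],
  [[0,0,0],[0,0,0],7.0],
])

```text
clock: 7.05
tcp_pos: [0.5159, 0.1386, 0.0177]
orientation: [0.697, 0.112, 0.699, -0.112]
wrist_force: [-3.6, 2.1, 6.6]
finger_gap: 0.0703
```

```bash
cat > chk.py <<'E'
from plan import *
import sys
n=sys.argv[1]
s=get_state();Rm=q2R(s['orientation']); im=read_camera('wrist'); save(n+'_wrist',im,None,1.2); 
save(n+'_scene',read_camera('scene'),(200,130,130,130),5)
a=np.radians(YAW);f=s['wrist_force']
print(s['clock'],towh(s['tcp_pos']).round(4),np.degrees(np.arctan2(Rm[1,2],Rm[0,2])).round(2),'F wh',np.round([np.cos(a)*f[0]+np.sin(a)*f[1],-np.sin(a)*f[0]+np.cos(a)*f[1],f[2]],1),s['finger_gap'])
E
python3 chk.py f
```

```text
7.05 [-0.0794  0.0377  0.0177] -18.2 F wh [-4.1  0.9  6.6] 0.07026694246665885
```

View pics/f_scene.png

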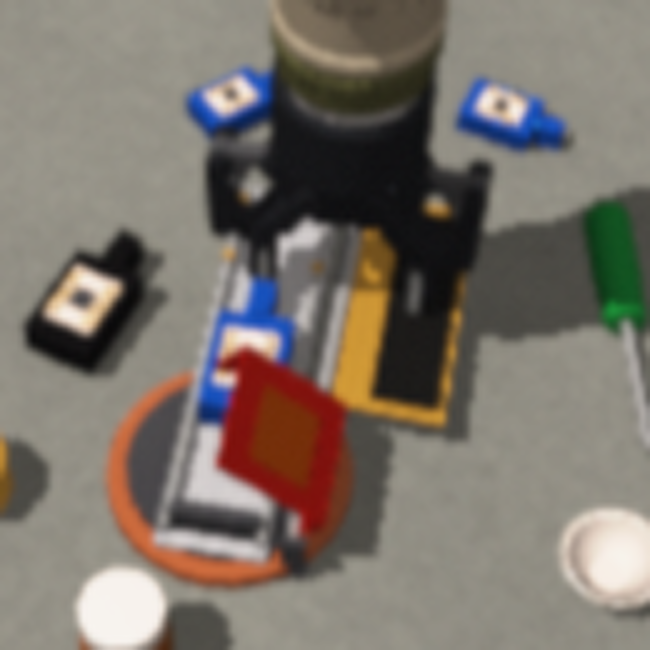

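View pics/f_wrist.png

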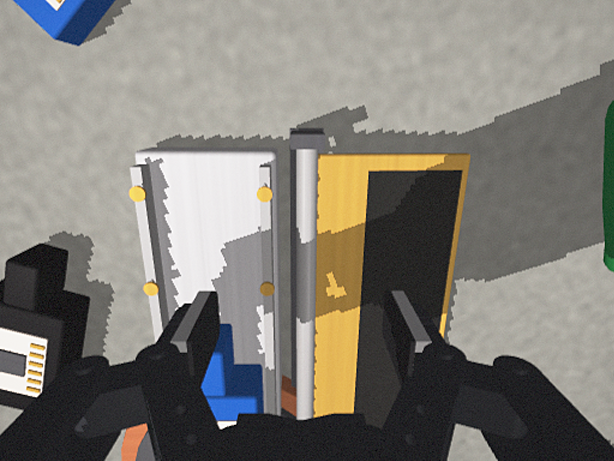

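The carrier is moving in under the raised cover, with its front at (215,410) in the scene crop. It is clear of the lip, and the push force is about 4 N.

step_arm([
  [[0,0,0],[0,0,0.3],7.0],
  [[0,0,0],[0,0,0.4],7.0],
  [[0,0,0],[0,0,0.5],7.0],
  [[0,0,0],[0,0,0.6],7.0],
  [[0,0,0],[0,0,0.6],7.0],
  [[0,0,0],[0,0,0.6],7.0],
  [[0,0,0],[0,0,0.5],7.0],
  [[0,0,0],[0,0,0.4],7.0],
  [[0,0,0],[0,0,0.2],7.0],
  [[0,0,0],[0,0,0],7.0],
])

```text
clock: 8.15
tcp_pos: [0.5549, 0.1258, 0.0177]
orientation: [0.697, 0.112, 0.699, -0.112]
wrist_force: [-3.2, 1.2, 7.6]
finger_gap: 0.0698
```

```bash
python3 chk.py g
```

```text
8.15 [-0.0383  0.0378  0.0177] -18.2 F wh [-3.4  0.1  7.6] 0.069818790351408
```

View pics/g_scene.png

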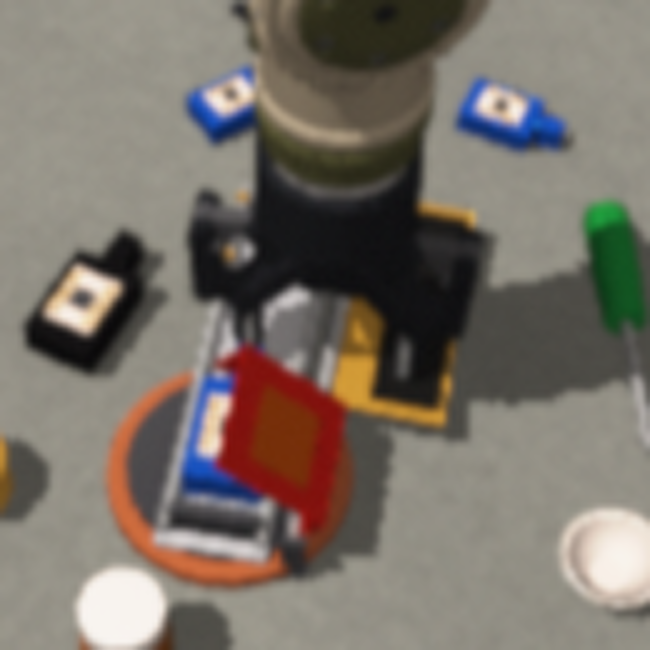

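The carrier front is at (220,495) in the scene crop, about 12 mm short of the stop. Next I'll creep in.

step_arm([
  [[0,0,0],[0,0,0.2],7.0],
  [[0,0,0],[0,0,0.2],7.0],
  [[0,0,0],[0,0,0.2],7.0],
  [[0,0,0],[0,0,0.2],7.0],
  [[0,0,0],[0,0,0.1],7.0],
  [[0,0,0],[0,0,0.1],7.0],
  [[0,0,0],[0,0,0.1],7.0],
  [[0,0,0],[0,0,0],7.0],
  [[0,0,0],[0,0,0],7.0],
  [[0,0,0],[0,0,0],7.0],
])

```text
clock: 9.25
tcp_pos: [0.565, 0.1225, 0.0177]
orientation: [0.697, 0.112, 0.7, -0.112]
wrist_force: [-4.6, 1.6, 7.7]
finger_gap: 0.0699
```

```bash
python3 chk.py h
```

```text
9.25 [-0.0278  0.0378  0.0177] -18.19 F wh [-4.9  0.   7.7] 0.06994292367363872
```

View pics/h_scene.png

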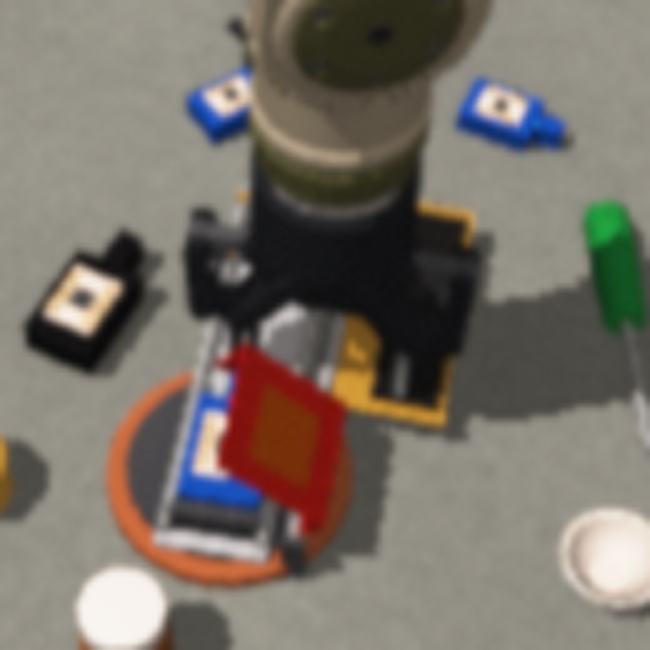

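step_arm([
  [[0,0,0],[0,0,0.05],7.0],
  [[0,0,0],[0,0,0.05],7.0],
  [[0,0,0],[0,0,0.05],7.0],
  [[0,0,0],[0,0,0.05],7.0],
  [[0,0,0],[0,0,0],7.0],
  [[0,0,0],[0,0,0],7.0],
  [[0,0,0],[0,0,0],7.0],
  [[0,0,0],[0,0,0],7.0],
  [[0,0,0],[0,0,0],7.0],
  [[0,0,0],[0,0,0],7.0],
])

```text
clock: 10.35
tcp_pos: [0.5665, 0.122, 0.0176]
orientation: [0.697, 0.112, 0.7, -0.112]
wrist_force: [-4.7, 2.8, 7.8]
finger_gap: 0.07
```

```bash
python3 chk.py i
```

```text
10.35 [-0.0262  0.0378  0.0176] -18.19 F wh [-5.4  1.2  7.8] 0.06996100249168209
```

step_arm([
  [[0,0,0],[0,0,0.05],7.0],
  [[0,0,0],[0,0,0.05],7.0],
  [[0,0,0],[0,0,0.05],7.0],
  [[0,0,0],[0,0,0.05],7.0],
  [[0,0,0],[0,0,0],7.0],
  [[0,0,0],[0,0,0],7.0],
  [[0,0,0],[0,0,0],7.0],
  [[0,0,0],[0,0,0],7.0],
  [[0,0,0],[0,0,0],7.0],
  [[0,0,0],[0,0,0],7.0],
])

```text
clock: 11.45
tcp_pos: [0.5665, 0.122, 0.0175]
orientation: [0.695, 0.112, 0.701, -0.111]
wrist_force: [-9.4, 3.3, 11.2]
finger_gap: 0.0699
```

```bash
python3 chk.py j
```

```text
11.45 [-0.0262  0.0378  0.0175] -18.17 F wh [-10.    0.2  11.2] 0.06989218541849965
```

View pics/j_scene.png

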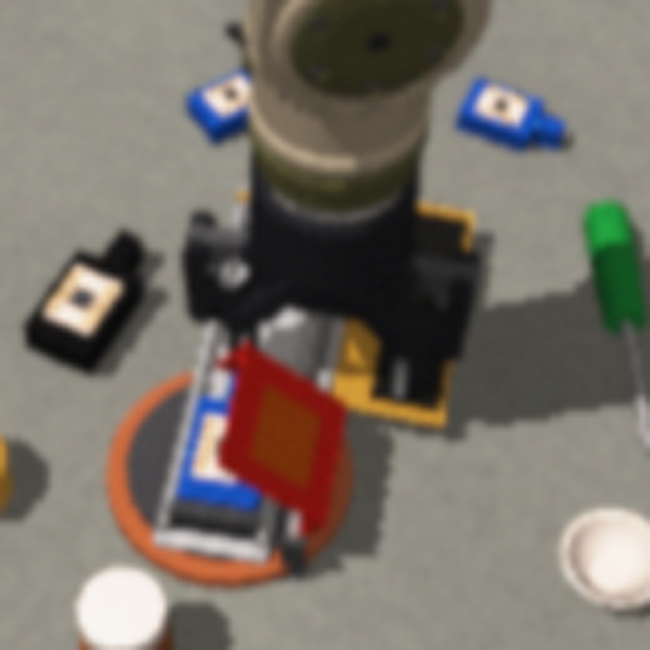

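View pics/j_wrist.png

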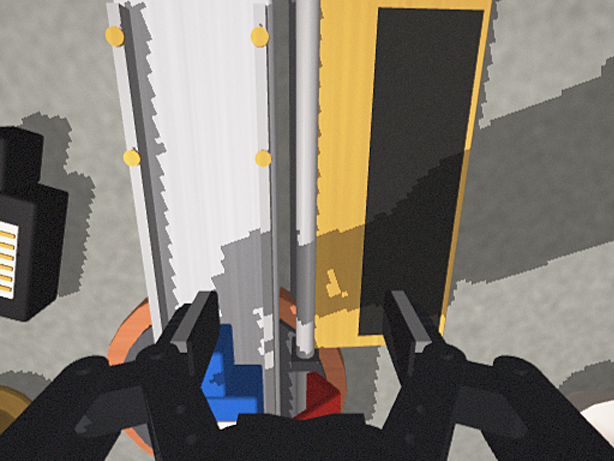

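step_arm([
  [[0,0,0],[0,0,0.05],7.0],
  [[0,0,0],[0,0,0.05],7.0],
  [[0,0,0],[0,0,0.05],7.0],
  [[0,0,0],[0,0,0.05],7.0],
  [[0,0,0],[0,0,0],7.0],
  [[0,0,0],[0,0,0],7.0],
  [[0,0,0],[0,0,0],7.0],
  [[0,0,0],[0,0,0],7.0],
  [[0,0,0],[0,0,0],7.0],
  [[0,0,0],[0,0,0],7.0],
])

```text
clock: 12.55
tcp_pos: [0.5665, 0.1219, 0.0173]
orientation: [0.694, 0.112, 0.702, -0.111]
wrist_force: [-13.2, 7.3, 14.7]
finger_gap: 0.0695
```

```bash
python3 - <<'E'
from plan import *
s=get_state();Rm=q2R(s['orientation']);a=np.radians(YAW);f=s['wrist_force']
print(towh(s['tcp_pos']).round(4),f,Rm.round(3))
ct=cam('scene')
im=read_camera('scene')
for n,P in dict(front=(.065,-.02,.04),stop=(.065,-.022,.038),front2=(.06,-.02,.04),lip=(.007,-.02,.04)).items():
    u=proj(ct,wh(*P))[0]; print(n,u,((u-[200,130]+.5)*5-.5).round(0))
save('k_scene',im,(225,190,60,60),10)
E
```

```text
[-0.0261  0.0377  0.0173] [-13.16706894   7.34363662  14.67675115] [[-0.011  0.312  0.95 ]
 [ 0.003  0.95  -0.312]
 [-1.    -0.001 -0.011]]
front [235.34183578 228.42392572] [179. 494.]
stop [234.55586492 228.70015105] [175. 496.]
front2 [235.77230066 226.6257021 ] [181. 485.]
lip [240.17091141 208.25094955] [203. 393.]
```

View pics/k_scene.png

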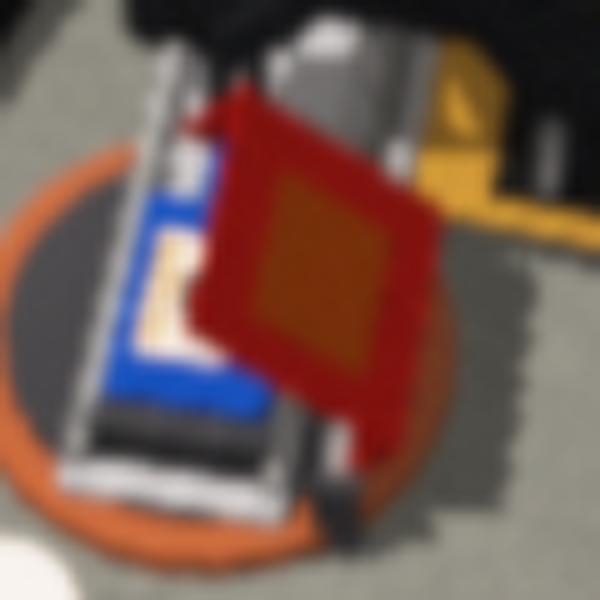

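The carrier's front edge sits against the dark end stop at (185,410) in the crop. The finger stalled at −26.2 mm (nominal −26) while the force rose, so it is home. Now I'll back off, then rise.

step_arm([
  [[0,0,0],[0,0,-0.3],7.0],
  [[0,0,0],[0,0,-0.4],7.0],
  [[0,0,0],[0,0,-0.4],7.0],
  [[0,0,0],[0,0,-0.4],7.0],
  [[0,0,0],[0,0,0],7.0],
  [[0,0,0],[0,0,0],7.0],
  [[0,0,0],[-0.2,0,0],7.0],
  [[0,0,0],[-0.5,0,0],7.0],
  [[0,0,0],[-0.8,0,0],7.0],
  [[0,0,0],[-1.0,0,0],7.0],
])

```text
clock: 13.6
tcp_pos: [0.557, 0.1243, 0.0429]
orientation: [0.697, 0.112, 0.699, -0.113]
wrist_force: [-0.5, -2.7, 0.7]
finger_gap: 0.0699
```

step_arm([
  [[0,0,0],[-1.0,0,0],7.0],
  [[0,0,0],[-1.5,0,0],7.0],
  [[0,0,0],[-2.0,0,0],7.0],
  [[0,0,0],[-2.0,0,0],7.0],
  [[0,0,0],[-3.0,0,-1.0],7.0],
  [[0,0,0],[-3.0,0,-2.0],7.0],
  [[0,0,0],[-3.0,0,-2.0],7.0],
  [[0,0,0],[-2.0,0,-2.0],7.0],
  [[0,0,0],[0,0,-1.0],7.0],
  [[0,0,0],[0,0,0],7.0],
])

```text
clock: 14.6
tcp_pos: [0.4812, 0.1505, 0.2184]
orientation: [0.698, 0.112, 0.698, -0.112]
wrist_force: [-0.1, 0.1, -0.2]
finger_gap: 0.07
```

```bash
python3 chk.py l; python3 - <<'E'
from plan import *
save('l_top',read_camera('top'),(170,130,180,180),4)
s=get_state();c=cam('wrist',s)
print('home tongue end top',(proj(c,wh(-.015,0,.04))[0]*1.2).round(1),'front back edge',(proj(c,wh(.007,0,.04))[0]*1.2).round(1),'lip y-18',(proj(c,wh(.001,-.018,.04))[0]*1.2).round(1))
E
```

```text
14.6 [-0.1161  0.0381  0.2184] -18.16 F wh [-0.1  0.  -0.2] 0.070025652764467
home tongue end top [262.9 298.8] front back edge [263.6 318. ] lip y-18 [245.7 312.8]
```

View pics/l_wrist.png

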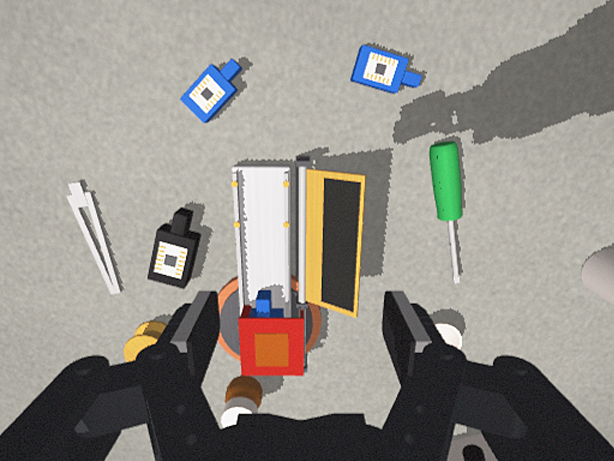

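View pics/l_top.png

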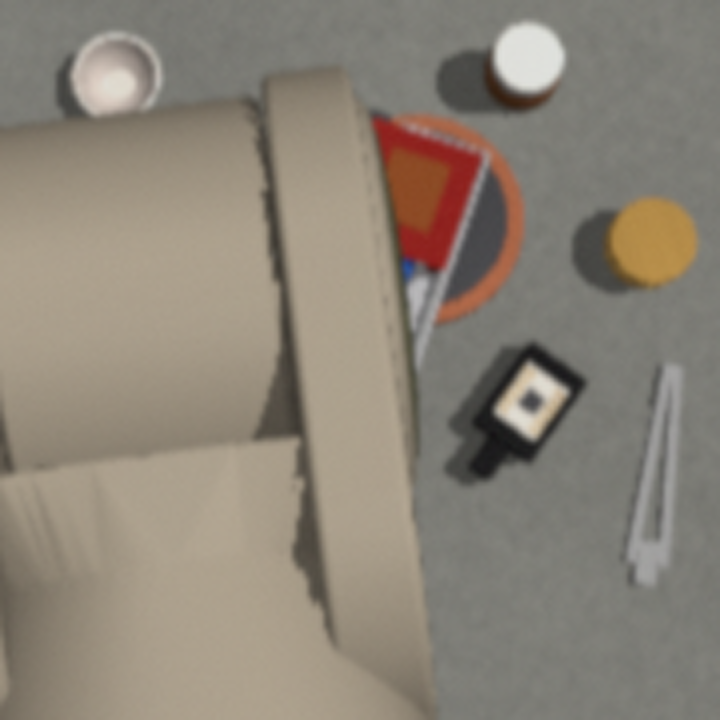

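View pics/l_scene.png

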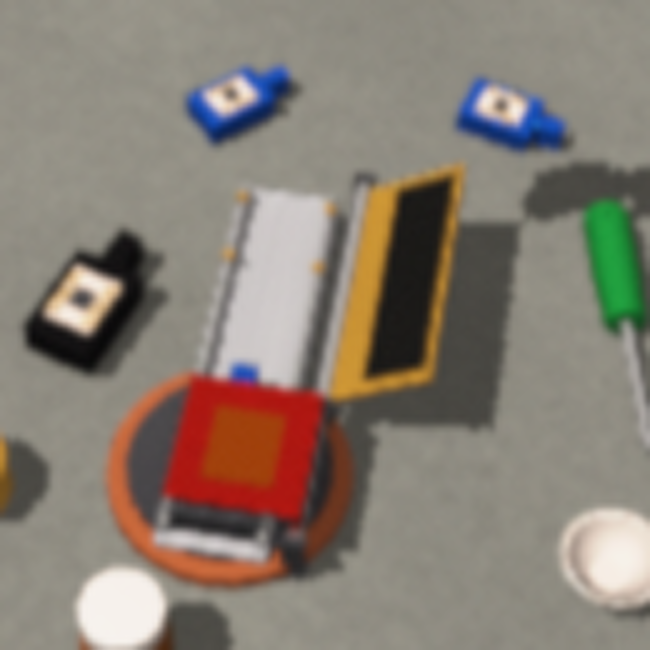

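```bash
python3 - <<'E'
from plan import *
im=read_camera('wrist');s=get_state();print(s['clock'],s['wrist_force'])
c=cam('wrist',s)
save('m',im,(185,220,80,60),9)
z=lambda P:((proj(c,wh(*P))[0]-[185,220]+.5)*9-.5).round(0)
for e in (0,-.003,-.006): print('tongue end',e,z((-.015+e,-.007,.04)),z((-.015+e,.007,.04)))
for x in (-.145,-.008): print('bar outer shut',proj(c,wh(x,.0912,.063))[0]*1.2)
E
```

```text
14.8 [-0.07300265  0.10915759  0.12499407]
tongue end 0 [259. 264.] [364. 265.]
tongue end -0.003 [258. 244.] [363. 245.]
tongue end -0.006 [257. 224.] [363. 224.]
bar outer shut [365.35935705 173.00993014]
bar outer shut [357.24440829 317.51484958]
```

View pics/m.png

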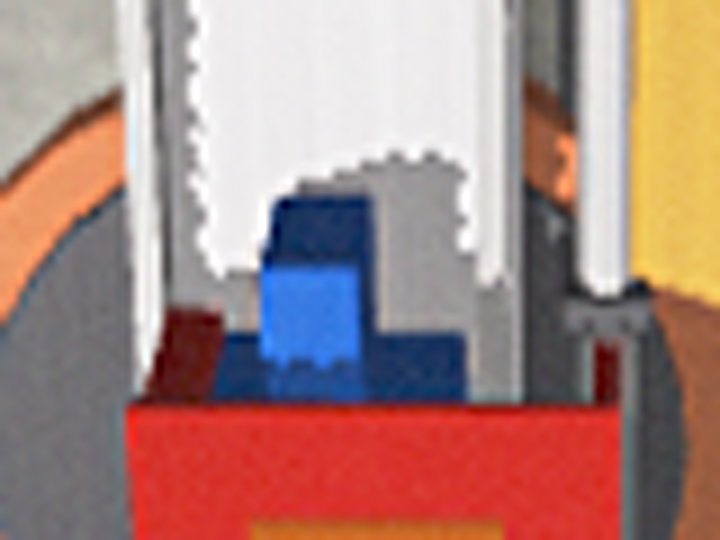

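The tongue's top edge is at row 264, which is the predicted home position (264). The cover is shut, with the dark lip at (185,350) beside the tongue, and the bar's corners match the shut prediction.

```bash
python3 -c "
from workcell import *
print(hand_in())"
```

```text
the job is handed in; nothing more can be done
None
```

The blue carrier is loaded fully home in the workholder, the cover is shut behind it, and I handed the job in at about 14.8 s.

I pressed the brass bar level with the left fingertip. With the cover held up, I pushed the carrier in with the right fingertip until it stalled against the end stop. Then I backed off, rose to let the cover shut, and moved clear.

**What the last checks showed:**
- **Home position:** the finger stalled at −26.2 mm, against a nominal −26 mm. In the final wrist picture, the tongue's end sits on the predicted home position to within about a pixel.
- **Cover:** it is shut, its lip sits beside the tongue, and the bar's corners match the shut position.
- **Forces:** the last reading before backing off, the highest of those I took, was about 21 N in total, including about 15 N along the track to seat the carrier. The wrist force was about 0 at the end.
- **Other things on the bench:** those in view looked unmoved by eye; I did not measure them.

No check failed or disagreed at the end. Early on, one pose reading was taken while the arm was still settling, which left the next position about 6 mm off. I corrected that before lowering the fingers.

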